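# Start and snug the wing nut on the label-roll stand

### The arm

A 7-joint arm with a two-finger parallel gripper is mounted at the origin on a cart in front of the work surface, level with it; the furniture and walls round the work are solid. World frame = base frame: x ahead of the robot, y to its left, z up, the work surface at z = 0. Lengths are in mm, angles in rad, forces in N, time in s.
With the tool pointing down it reaches from about 425 to 875 mm from the base axis. Payload 8.4 kg.
Tool frame: the origin (TCP) lies at the very end of the fingers, on their centre line; the grasp point (between the pads) lies 19 mm behind it; z points along the fingers, y is the line along which they close (so a half turn about z gives the same grasp; the last joint's range is limited). The gripper opens to 87 mm and grips with 3 to 60 N. Pads are 19 mm wide; open, the fingers measure 117 mm over their backs; the gripper's body (75 mm by 190 mm) begins 51 mm behind the grasp point.
Start: joints at [-1.256, 0.333, 0.04, 1.465, -0.013, 1.343, -0.059], TCP at [261.357, 595.109, 201.146] pointing down, gripper open.
Joint ranges: [-2.58, 2.58], [-0.38, 2.09], [-1.3, 1.39], [0.25, 2.4], [-1.5, 4.64], [0.08, 2.09], [-2.65, 2.65]. Speed limits (rad/s): [2.22, 2.22, 2.79, 2.79, 3.14, 3.14, 3.14].

### API

Orientations are given as a rotation vector (axis times angle).
In Python, from cell import env gives the robot as it stands.
- The arm moves only by the shell command python3 -m pendant 'ROWS' [FORCE]. ROWS is JSON, a list of rows, each an object of numbers: "tx", "ty", "tz": the shift along the world's x, y, z normalised to -1 to 1, where 1 is 0.1 m; "spin": the turn about the world's z normalised to -1 to 1, where 1 is 180 degrees; "fingers": the opening, from 0 (shut) to 1 (fully open). A call has 1 to 8 rows; each row shifts and turns the commanded pose from where the row before left it; what a row does not reach is not made up. A row lasts 1/10 s, in which the tool goes at most 50 mm and 8.59 degrees, less where a joint would pass 70% of its speed; a pose out of reach is approached as far as the arm can. A call with a number of a shift or a turn outside -1 to 1 is refused whole. A call with a gripper value outside its range is refused whole. The fingers move at their own pace and stop on an object; FORCE is the grip in N (left out, the last holds). Time passes only in rows, so rows that do not move let the fingers close. It gives the time, the measured TCP pose, the force, the opening and the grip force at its end, in the units of the state.
- env.read_state(): the state, without advancing time (a new reading comes with each control period).
- env.camera(name): name is "scene" or "top" or "wrist"; returns a dict with "image" (480x640x3 uint8, blue, green, red), "K" (3x3 intrinsics, pixels), "dist_coeffs" ([k1, k2, p1, p2, k3] as OpenCV has them; the pictures are not rectified), "rvec" (rotation vector, rad) and "tvec" (3), from world to camera coordinates, as OpenCV has them. Camera axes: x right, y down, z forward; pixel columns grow to the right and rows downward; lengths in mm; the calibration is good to about 2 mm. A picture is of the moment at which its call begins. There is no depth.
- env.close_job(): hands the job in; it is judged then, once.
The state is a dict: "clock": time; "q": joint angles; "qd": joint speeds; "tau": joint torques, N m; "eef_pos": TCP position; "ee_rot": TCP orientation; "contact_force": force on the tool from outside, world axes, zero at the start; "ft_torque": the same for the moment, N m; "grip_width": finger opening in mm; "grip_force": force on a finger pad.
Only numpy, scipy, OpenCV 4.12 (cv2) and the standard library are available. Lean on these libraries where they do the work, as an engineer would, in place of code of your own. Each camera call takes 0.05 s, during which the arm holds its last target. There are 200 camera calls.

### The job

The orange wing nut is only resting on top of its thread on the label-roll stand. Without lifting it off, turn it gently backward (anticlockwise from above) until the thread start drops it down, then turn it forward (clockwise) to run it down onto the roll until it is snug, without forcing the thread or crushing the roll, and let go. Leave the spare roll and the note block where they are.

Things in the scene. Friction and masses are not known exactly. Their poses are not given: they have to be found in the camera images.
- wing_nut: Orange wing nut, loose, 0.1 to 0.16 kg. Origin: centre of the underside of its skirt, z up its axis. Skirt 42 mm across, 35 mm high; on it a wing bar 64 mm long (nut's x), 14 mm thick (nut's y), 35 to 59 mm above the origin: grasp across the 14 mm from above. At first two pins in the skirt rest on the flat end of a two-start thread, the underside 13.5 mm above the roll.
- nut_grip (a point): Middle of the wing bar, on the axis, 48 mm above the nut's origin. Backward = anticlockwise from above (yaw grows). 20 to 110 degrees back (unknown) the nut drops about 9 mm: of itself if free to slide between the fingers, else follow it down. About 25 degrees farther back is a blunt stop; turned forward before the drop it jams on that stop's other side.
- stand: Label-roll stand, fixed: round dark steel foot, 113 mm across and 12 mm high, on which the roll stands; the threaded stud (hidden under the nut) comes up through the roll's core. Origin: centre of the underside. Its yaw does not show where the thread starts, as the stud sits at an unknown angle in the foot.
- roll: White roll of blank labels on the stand, 68 mm across, 50 mm high, held by the stand. Origin: centre of its underside, 12 mm above the worktop.
- roll_top (a point): Centre of the roll's top, 62 mm above the worktop, on the thread's axis. A nut that is home has its origin here. After the drop a clockwise turn lowers the nut 6 mm per 100 degrees; 65 to 100 degrees on it touches the roll, about 25 degrees of slack follow, then it tightens steeply within 5 degrees. Free turning takes under 0.1 N m; snug is 0.15 to 0.4; 0.6 forces the thread.
- spare_roll: Bystander: loose white label roll, 60 mm across, 40 mm high, to the left of the stand. Origin: centre of its underside.
- note_block: Bystander: loose yellow block of notes, 77x77x33 mm, to the right. Origin: centre of its underside.
Not all that is in view belongs to the job. Leave any blue or red look-alike of the wing_nut alone.

How it is judged:
By the outcome, as a careful person would: the job done as asked, in the order asked, and still so for the second after the job is handed in, with the robot touching nothing.
It also fails if it takes over 58 s, if anything falls off the work surface, if the arm or the gripper's body presses on something with over 40 N, if the wrist force passes 120 N, or if a joint passes its speed limit or range.

## Working session

There is one attempt and no reset: what is moved stays moved. The work goes in short steps, Python scripts to look and compute and a shell command to move; the robot and the scene stay as the last step left them, time stands still between calls to the robot, and variables do not carry over. Pictures are saved under pics/ and viewed, at most 10 in all, crops included, and the job is handed in when it is done.

```bash
mkdir -p pics; ls; python3 - <<'E'
from cell import env
import cv2,numpy as np
s=env.read_state()
for k in s: print(k,np.round(s[k],3))
a=[env.camera(n)["image"] for n in("scene","top")]
for n,i in zip(("scene","top"),a): cv2.imwrite(f"pics/{n}0.png",i)
cv2.imwrite("pics/both.png",cv2.resize(np.vstack(a),(400*2*3//4,600*3//4*2))[:600] if 0 else np.hstack([cv2.resize(x,(400,300)) for x in a]))
E
```

```text
pics
clock 0.0
q [-1.256  0.334  0.04   1.466 -0.013  1.343 -0.059]
qd [ 0.    -0.    -0.     0.     0.001  0.     0.   ]
tau [-1.0000e-03 -6.5638e+01  1.3350e+00 -4.0381e+01 -6.0000e-02  4.5000e-02
  0.0000e+00]
eef_pos [261.197 594.663 200.296]
ee_rot [-6.450e-01 -3.074e+00  2.000e-03]
contact_force [-0.321 -0.797 -0.339]
ft_torque [ 0.061 -0.028  0.016]
grip_force 0.0
grip_width 87.146
```

View pics/scene0.png

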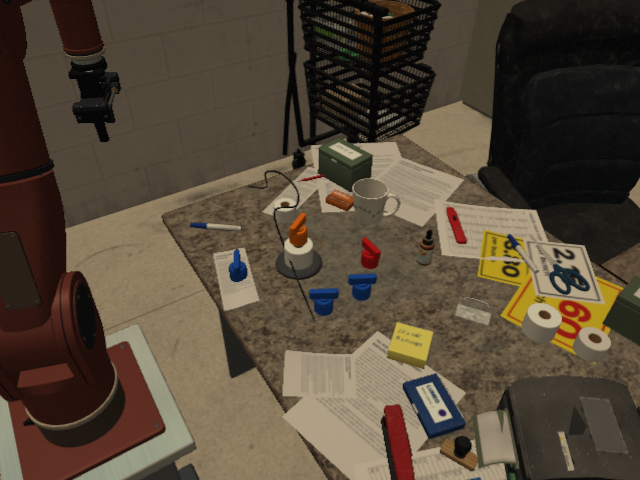

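View pics/top0.png

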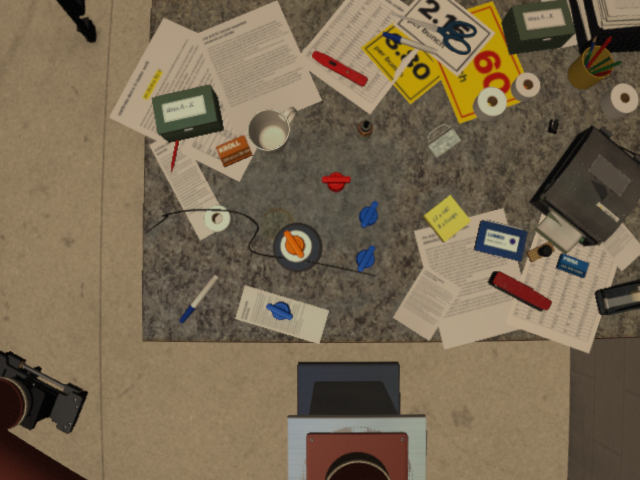

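The nut (orange) is at about (295,245) in the top view and (299,231) in the scene view, on the white roll and dark foot. The spare roll is at top (216,219) and the note block at top (446,218). Blue and red look-alikes stand nearby.

```bash
cat > h.py <<'E'
from cell import env
import cv2,numpy as np
def ray(c,uv):
    n=cv2.undistortPoints(np.array([[uv]],float),np.array(c["K"],float),np.array(c["dist_coeffs"],float))[0,0]
    R=cv2.Rodrigues(np.array(c["rvec"],float))[0]; t=np.array(c["tvec"],float).ravel()
    return -R.T@t, R.T@np.array([n[0],n[1],1])
def onz(c,uv,z):
    o,d=ray(c,uv); return o+d*(z-o[2])/d[2]
def orange(c,box):
    u0,v0,u1,v1=box; h=cv2.cvtColor(c["image"],cv2.COLOR_BGR2HSV)
    m=cv2.inRange(h,(6,170,120),(20,255,255)); k=np.zeros_like(m); k[v0:v1,u0:u1]=m[v0:v1,u0:u1]
    cs=cv2.findContours(k,cv2.RETR_EXTERNAL,cv2.CHAIN_APPROX_NONE)[0]
    return max(cs,key=cv2.contourArea)
E
python3 - <<'E'
from h import *
c=env.camera("top"); k=orange(c,(265,215,330,275))
r=cv2.minAreaRect(k); print(r,cv2.contourArea(k))
b=cv2.boxPoints(r); print(b)
for p in b: print(onz(c,p,134.5).round(1))
print("cam",ray(c,(320,240))[0])
# dark foot: fit
h=cv2.cvtColor(c["image"],cv2.COLOR_BGR2HSV)
for n,m,z in(("roll",cv2.inRange(h,(0,0,150),(180,90,255)),62),):
    q=np.zeros_like(m);q[220:272,270:325]=m[220:272,270:325]
    p=cv2.findNonZero(q)
    hull=cv2.convexHull(p); (u,v),rr=cv2.minEnclosingCircle(hull)
    print(n,u,v,rr,onz(c,(u,v),z).round(1),onz(c,(u+rr,v),z).round(1))
c2=env.camera("scene"); k2=orange(c2,(280,205,320,255)); r2=cv2.minAreaRect(k2); print(r2,cv2.boxPoints(r2))
i=np.hstack([cv2.resize(c["image"][205:285,255:335],(400,400),interpolation=2),cv2.resize(c2["image"][200:280,260:340],(400,400),interpolation=2)])
cv2.imwrite("pics/crop1.png",i)
E
```

```text
((293.5, 243.5), (25.0, 19.0), 90.0) 295.5
[[284. 231.]
 [303. 231.]
 [303. 256.]
 [284. 256.]]
[563.  153.3 134.5]
[562.8 114.2 134.5]
[511.5 114.3 134.5]
[511.7 153.3 134.5]
cam [ 470.66885689   54.3009678  1307.13673321]
roll 295.56781005859375 245.82203674316406 15.245485305786133 [536.3 134.1  62. ] [536.1 100.9  62. ]
((296.6829528808594, 221.64634704589844), (4.997560501098633, 22.64519500732422), 38.65980911254883) [[287.65854 228.92683]
 [301.8049  211.24391]
 [305.70737 214.36586]
 [291.561   232.04878]]
```

View pics/crop1.png

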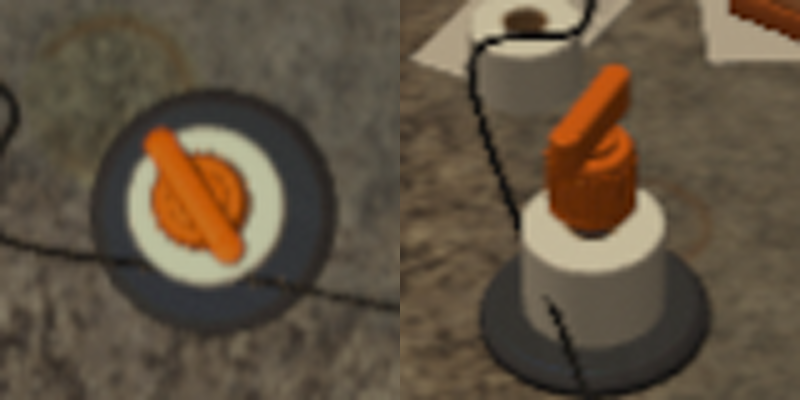

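The nut axis is near (536,134) and the bar yaw is about 34°. I'll move above it with the fingers closing at about −56°, which leaves enough wrist range for the backward turn.

```bash
python3 -m pendant '[{"tx":0.08,"ty":-0.14,"tz":0.1,"spin":-0.03,"fingers":0.5},{"tx":0.17,"ty":-0.29,"tz":0.1,"spin":-0.042},{"tx":0.18,"ty":-0.3,"tz":0.1,"spin":-0.043},{"tx":0.18,"ty":-0.3,"tz":0.1,"spin":-0.043},{"tx":0.18,"ty":-0.3,"spin":-0.043},{"tx":0.18,"ty":-0.3,"spin":-0.043},{"tx":0.18,"ty":-0.3,"spin":-0.043},{"tx":0.18,"ty":-0.3,"spin":-0.043}]' 30
python3 -m pendant '[{"tx":0.18,"ty":-0.3,"spin":-0.043},{"tx":0.18,"ty":-0.3,"spin":-0.043},{"tx":0.18,"ty":-0.3,"spin":-0.043},{"tx":0.18,"ty":-0.3,"spin":-0.043},{"tx":0.18,"ty":-0.3,"spin":-0.043},{"tx":0.18,"ty":-0.3,"spin":-0.043},{"tx":0.18,"ty":-0.3,"spin":-0.043},{"tx":0.16,"ty":-0.28,"spin":-0.043}]'
python3 -m pendant '[{"spin":-0.02},{"spin":-0.015}]'
python3 - <<'E'
from h import *
s=env.read_state(); print(s["q"],s["eef_pos"])
R=cv2.Rodrigues(np.array(s["ee_rot"],float))[0]; print("yaw y",np.degrees(np.arctan2(R[1,1],R[0,1])),R[:,2].round(3))
c=env.camera("wrist"); cv2.imwrite("pics/w1.png",c["image"])
E
```

```text
[-1.25621639  0.33362007  0.03990812  1.46589736 -0.01339521  1.3433206
 -0.05850159] [261.26036627 594.84580633 200.6307736 ]
yaw y 66.28955960856932 [-0.    -0.001 -1.   ]validation failed for argument at $[1]...
validation failed for argument at $[0]...
validation failed for argument at $[0]...
```

View pics/w1.png

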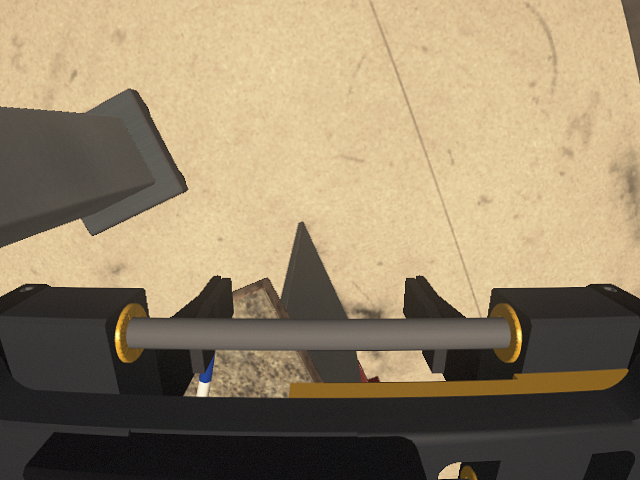

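The view shows only the floor, because the arm didn't move: every row seems to need all its keys. Resending with full rows.

```bash
python3 -m pendant '[{"tx":0.08,"ty":-0.14,"tz":0.1,"spin":-0.03,"fingers":0.5},{"tx":0.17,"ty":-0.29,"tz":0.1,"spin":-0.042,"fingers":0.5},{"tx":0.18,"ty":-0.3,"tz":0.1,"spin":-0.043,"fingers":0.5},{"tx":0.18,"ty":-0.3,"tz":0.1,"spin":-0.043,"fingers":0.5},{"tx":0.18,"ty":-0.3,"tz":0,"spin":-0.043,"fingers":0.5},{"tx":0.18,"ty":-0.3,"tz":0,"spin":-0.043,"fingers":0.5},{"tx":0.18,"ty":-0.3,"tz":0,"spin":-0.043,"fingers":0.5},{"tx":0.18,"ty":-0.3,"tz":0,"spin":-0.043,"fingers":0.5}]' 30 &&
python3 -m pendant '[{"tx":0.18,"ty":-0.3,"tz":0,"spin":-0.043,"fingers":0.5},{"tx":0.18,"ty":-0.3,"tz":0,"spin":-0.043,"fingers":0.5},{"tx":0.18,"ty":-0.3,"tz":0,"spin":-0.043,"fingers":0.5},{"tx":0.18,"ty":-0.3,"tz":0,"spin":-0.043,"fingers":0.5},{"tx":0.18,"ty":-0.3,"tz":0,"spin":-0.043,"fingers":0.5},{"tx":0.18,"ty":-0.3,"tz":0,"spin":-0.043,"fingers":0.5},{"tx":0.16,"ty":-0.28,"tz":0,"spin":-0.043,"fingers":0.5},{"tx":0,"ty":0,"tz":0,"spin":-0.035,"fingers":0.5}]'
python3 - <<'E'
from h import *
s=env.read_state(); print(s["q"],s["eef_pos"],s["clock"])
R=cv2.Rodrigues(np.array(s["ee_rot"],float))[0]; print("yaw y",np.degrees(np.arctan2(R[1,1],R[0,1])),R[:,2].round(3))
c=env.camera("wrist"); cv2.imwrite("pics/w2.png",c["image"])
E
```

```text
clock: 1.05
eef_pos: [394.9, 370.8, 241.2]
ee_rot: [-2.09, -2.345, -0.0]
contact_force: [0.5, -0.6, -0.7]
grip_width: 44.4
grip_force: 0.0
clock: 1.85
eef_pos: [520.4, 158.8, 241.5]
ee_rot: [2.989, 0.962, 0.001]
contact_force: [0.6, 0.7, -0.2]
grip_width: 43.5
grip_force: 0.0
[-0.86973646  0.09339758  0.53139123  1.68728829 -0.04656457  1.37322771
 -1.27892988] [520.40656089 158.8235624  241.45242021] 1.85
yaw y -54.3044933406742 [ 0.001 -0.001 -1.   ]
```

View pics/w2.png

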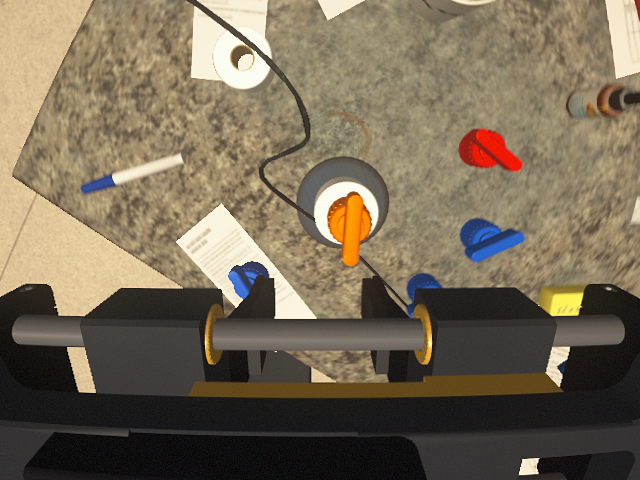

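The bar is nearly vertical in the wrist view, running from about (354,197) to (350,263). Both are well between the fingers, and the nut stands on the roll at (345,210).

```bash
cat >> h.py <<'E'
def bar(c,z,box=(0,0,640,300)):
    """project orange bar's contour onto its top plane; fit rectangle"""
    k=orange(c,box)[:,0,:]
    P=np.array([onz(c,p,z)[:2] for p in k],np.float32)
    return P
def tool():
    s=env.read_state(); R=cv2.Rodrigues(np.array(s["ee_rot"],float))[0]
    return s,np.degrees(np.arctan2(R[1,1],R[0,1]))
E
python3 - <<'E'
from h import *
c=env.camera("wrist"); i=c["image"]; h=cv2.cvtColor(i,cv2.COLOR_BGR2HSV)
m=cv2.inRange(h,(6,170,225),(22,255,255)); m[:150]=0;m[290:]=0
cs=cv2.findContours(m,cv2.RETR_EXTERNAL,cv2.CHAIN_APPROX_NONE)[0]; k=max(cs,key=cv2.contourArea)
r=cv2.minAreaRect(k);print(r,cv2.contourArea(k))
P=np.array([onz(c,p[0],134.5)[:2] for p in k],np.float32); r=cv2.minAreaRect(P);print(r)
q=np.zeros_like(m);w=cv2.inRange(h,(0,0,170),(180,70,255));q[170:250,305:390]=w[170:250,305:390]
k=max(cv2.findContours(q,cv2.RETR_EXTERNAL,cv2.CHAIN_APPROX_NONE)[0],key=cv2.contourArea)
P=np.array([onz(c,p[0],62)[:2] for p in k],np.float32);print(cv2.minEnclosingCircle(P))
v=np.hstack([cv2.resize(i[170:290,290:410],(400,400),interpolation=2),cv2.cvtColor(cv2.resize(m[170:290,290:410],(400,400)),8)])
cv2.imwrite("pics/c2.png",v)
E
```

```text
((360.3248596191406, 230.4517822265625), (24.651477813720703, 70.39208221435547), 4.085616588592529) 1153.0
((539.8092041015625, 131.08880615234375), (62.25864791870117, 21.141342163085938), 32.84419250488281)
((538.4381713867188, 135.5428466796875), 35.501224517822266)
```

View pics/c2.png

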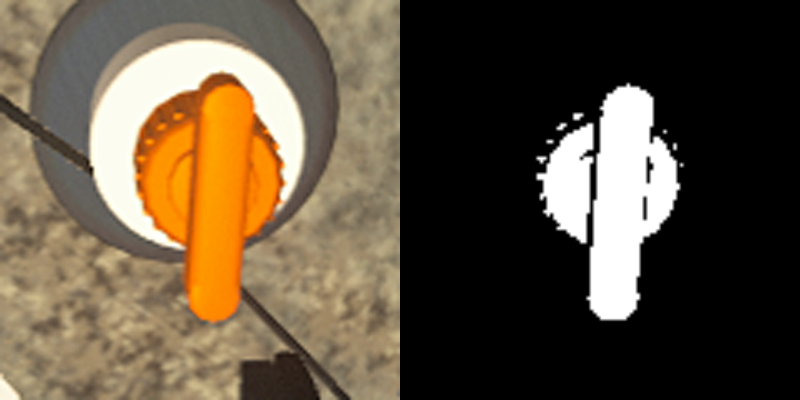

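The crop shows the bar top cleanly, with its ends at crop (228,86) and (213,320), which are image (358.4,195.8) and (353.9,266).

```bash
python3 - <<'E'
from h import *
c=env.camera("wrist")
a,b=onz(c,(358.4,195.8),134.5)[:2],onz(c,(353.9,266),134.5)[:2]
d=a-b;print(a,b,(a+b)/2,np.hypot(*d),np.degrees(np.arctan2(d[1],d[0])))
s,y=tool();print(s["eef_pos"],y)
E
```

```text
[562.63851904 153.32360374] [511.13884564 118.14545589] [536.88868234 135.73452982] 62.367607355813114 34.33601262898152
[518.21777559 164.23562091 241.05991475] -53.46644227836924
```

```bash
python3 -m pendant '[{"tx":0.1,"ty":-0.15,"tz":-0.2,"spin":-0.006,"fingers":0.5},{"tx":0.088,"ty":-0.14,"tz":-0.3,"spin":-0.006,"fingers":0.5},{"tx":0,"ty":0,"tz":-0.3,"spin":0,"fingers":0.5},{"tx":0,"ty":0,"tz":0,"spin":0,"fingers":0.5},{"tx":0,"ty":0,"tz":0,"spin":0,"fingers":0.5}]'
python3 - <<'E'
from h import *
s,y=tool();print(s["eef_pos"],y,s["ft_torque"])
c=env.camera("wrist");cv2.imwrite("pics/w3.png",c["image"])
E
```

```text
clock: 2.5
eef_pos: [536.8, 136.2, 161.6]
ee_rot: [-3.0, -0.93, 0.001]
contact_force: [-0.0, -0.3, 0.5]
grip_width: 43.3
grip_force: 0.0
[536.75383594 136.18858161 161.6081327 ] -55.546422758231635 [-0.12915464  0.09716937 -0.04611869]
```

View pics/w3.png

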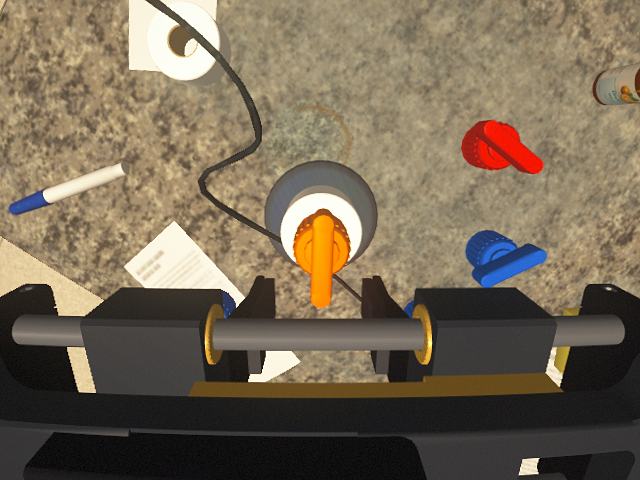

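The bar is at column 321, centred between the fingers, with the nut ahead as expected. Descending so that the fingertips stay above the skirt top (110.5).

```bash
python3 -m pendant '[{"tx":0,"ty":-0.01,"tz":-0.2,"spin":0,"fingers":0.5},{"tx":0,"ty":0,"tz":-0.2,"spin":0,"fingers":0.4},{"tx":0,"ty":0,"tz":-0.06,"spin":0,"fingers":0.3},{"tx":0,"ty":0,"tz":0,"spin":0,"fingers":0.22},{"tx":0,"ty":0,"tz":0,"spin":0,"fingers":0.2},{"tx":0,"ty":0,"tz":0,"spin":0,"fingers":0.2}]' 5
cat >> h.py <<'E'
def look(tag=None):
    s,y=tool(); c=env.camera("scene"); k=orange(c,(275,195,325,265)); x,yy,w,hh=cv2.boundingRect(k)
    h=cv2.cvtColor(c["image"],cv2.COLOR_BGR2HSV); m=cv2.inRange(h,(4,150,60),(22,255,255))[195:265,275:325]
    p=cv2.findNonZero(m)[:,0]+(275,195)
    low=[p[p[:,0]==u][:,1].max() for u in range(293,305,2) if (p[:,0]==u).any()]
    print(f"t{s['clock']:.2f} yaw{y:.1f} pos{np.round(s['eef_pos'],1)} F{np.round(s['contact_force'],1)} T{np.round(s['ft_torque'],3)} gw{s['grip_width']:.1f} gf{s['grip_force']:.1f} q7 {s['q'][6]:.2f} | n{len(p)} cen{p.mean(0).round(1)} low{low}")
    if tag: cv2.imwrite(f"pics/{tag}.png",cv2.resize(c["image"][170:290,240:360],(600,600),interpolation=2))
E
python3 -c "
from h import *
look('s1');look()"
```

```text
clock: 3.15
eef_pos: [537.9, 134.5, 116.5]
ee_rot: [-3.002, -0.926, -0.003]
contact_force: [-0.1, -0.1, -0.6]
grip_width: 18.5
grip_force: 0.0
t3.15 yaw-55.7 pos[537.9 134.5 116.5] F[-0.1 -0.1 -0.6] T[-0.097  0.085 -0.046] gw18.5 gf0.0 q7 -1.19 | n413 cen[297.7 231.7] low[np.int64(244), np.int64(245), np.int64(245), np.int64(245), np.int64(245), np.int64(244)]
t3.20 yaw-55.7 pos[537.8 134.4 116.3] F[ 0.9 -0.2  0.6] T[-0.021  0.185 -0.048] gw18.5 gf0.0 q7 -1.19 | n410 cen[297.5 231.7] low[np.int64(244), np.int64(245), np.int64(245), np.int64(245), np.int64(245), np.int64(244)]
```

View pics/s1.png

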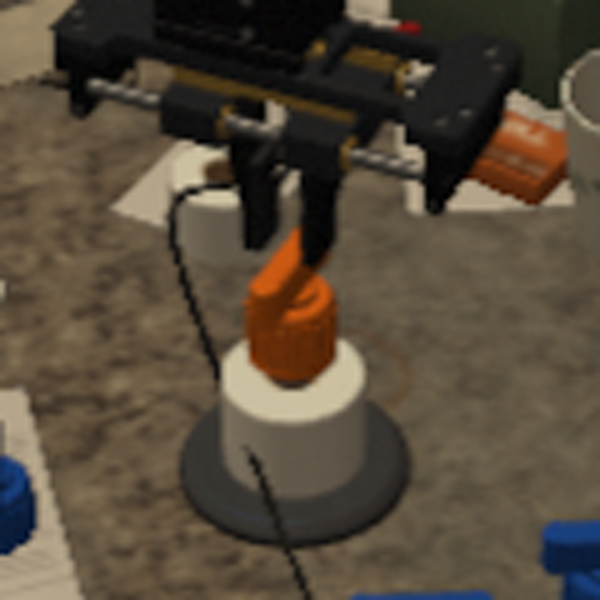

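The fingers straddle the bar, and the skirt's low edge is at image row ~245 with a dark gap over the roll. Turning back loosely in small steps and watching that edge.

```bash
python3 -m pendant '[{"tx":-0.008,"ty":0.003,"tz":0,"spin":0.02,"fingers":0.185},{"tx":0,"ty":0,"tz":0,"spin":0.025,"fingers":0.185},{"tx":0,"ty":0,"tz":0,"spin":0.025,"fingers":0.185},{"tx":0,"ty":0,"tz":0,"spin":0.02,"fingers":0.185}]'>/dev/null; python3 -c "
from h import *
look()"
python3 -m pendant '[{"tx":0,"ty":0,"tz":0,"spin":0.022,"fingers":0.185},{"tx":0,"ty":0,"tz":0,"spin":0.022,"fingers":0.185},{"tx":0,"ty":0,"tz":0,"spin":0,"fingers":0.185}]'>/dev/null; python3 -c "
from h import *
look()"
```

```text
t3.65 yaw-39.4 pos[536.6 134.5 115.6] F[0.  0.4 0.4] T[-0.147  0.096 -0.028] gw16.1 gf0.0 q7 -0.91 | n420 cen[297.7 231.6] low[np.int64(244), np.int64(245), np.int64(245), np.int64(245), np.int64(245), np.int64(244)]
t4.00 yaw-31.6 pos[536.5 134.4 115.5] F[-0.3  0.6 -0.3] T[-0.041  0.1    0.058] gw16.1 gf0.0 q7 -0.78 | n420 cen[297.7 231.8] low[np.int64(244), np.int64(245), np.int64(245), np.int64(245), np.int64(245), np.int64(244)]
```

```bash
cat >> h.py <<'E'
def wr():
    c=env.camera("wrist"); h=cv2.cvtColor(c["image"],cv2.COLOR_BGR2HSV); m=cv2.inRange(h,(4,170,100),(22,255,255)); m[:200]=0; m[:,:260]=0; m[:,380:]=0; m[345:]=0
    for v in range(250,345,10):
        u=np.flatnonzero(m[v]); print(v,(u.min(),u.max()) if len(u) else None,end="; ")
    print()
E
python3 -c "
from h import *
wr()"
python3 -m pendant '[{"tx":0,"ty":0,"tz":0,"spin":0.022,"fingers":0.185},{"tx":0,"ty":0,"tz":0,"spin":0.022,"fingers":0.185},{"tx":0,"ty":0,"tz":0,"spin":0,"fingers":0.185}]'>/dev/null; python3 -c "
from h import *
look();wr()"
```

```text
250 (np.int64(290), np.int64(355)); 260 (np.int64(287), np.int64(353)); 270 (np.int64(286), np.int64(355)); 280 (np.int64(302), np.int64(334)); 290 (np.int64(302), np.int64(334)); 300 (np.int64(302), np.int64(334)); 310 (np.int64(266), np.int64(370)); 320 (np.int64(264), np.int64(372)); 330 (np.int64(264), np.int64(372)); 340 (np.int64(265), np.int64(369)); 
t4.40 yaw-23.8 pos[536.4 134.4 115.3] F[ 0.2 -0.2 -0.8] T[-0.054  0.032  0.019] gw16.2 gf0.0 q7 -0.65 | n422 cen[297.4 231.7] low[np.int64(244), np.int64(245), np.int64(245), np.int64(245), np.int64(245), np.int64(244)]
250 (np.int64(290), np.int64(360)); 260 (np.int64(287), np.int64(359)); 270 (np.int64(285), np.int64(354)); 280 (np.int64(302), np.int64(334)); 290 (np.int64(302), np.int64(334)); 300 (np.int64(302), np.int64(334)); 310 (np.int64(266), np.int64(370)); 320 (np.int64(264), np.int64(371)); 330 (np.int64(263), np.int64(372)); 340 (np.int64(265), np.int64(369));
```

The nut follows the fingers. Continuing.

```bash
python3 -m pendant '[{"tx":0,"ty":0,"tz":0,"spin":0.025,"fingers":0.185},{"tx":0,"ty":0,"tz":0,"spin":0.025,"fingers":0.185},{"tx":0,"ty":0,"tz":0,"spin":0,"fingers":0.185}]'>/dev/null; python3 -c "
from h import *
look()"
```

```text
t4.80 yaw-14.8 pos[536.3 134.4 115.1] F[ 0.3 -0.   0.4] T[-0.17   0.13  -0.016] gw16.6 gf0.0 q7 -0.49 | n420 cen[297.4 231.6] low[np.int64(244), np.int64(245), np.int64(245), np.int64(245), np.int64(245), np.int64(244)]
```

```bash
python3 -m pendant '[{"tx":0,"ty":0,"tz":0,"spin":0.025,"fingers":0.185},{"tx":0,"ty":0,"tz":0,"spin":0.025,"fingers":0.185},{"tx":0,"ty":0,"tz":0,"spin":0,"fingers":0.185}]'>/dev/null; python3 -c "
from h import *
look()"
```

```text
t5.15 yaw-5.8 pos[536.4 134.4 115.2] F[ 0.2 -0.3  0. ] T[-0.085  0.061  0.044] gw16.0 gf0.0 q7 -0.34 | n427 cen[297.4 231.1] low[np.int64(244), np.int64(245), np.int64(245), np.int64(245), np.int64(245), np.int64(244)]
```

```bash
python3 -m pendant '[{"tx":0,"ty":0,"tz":0,"spin":0.025,"fingers":0.185},{"tx":0,"ty":0,"tz":0,"spin":0.025,"fingers":0.185},{"tx":0,"ty":0,"tz":0,"spin":0,"fingers":0.185}]'>/dev/null; python3 -c "
from h import *
look();wr()"
```

```text
t5.50 yaw3.1 pos[536.3 134.4 115.1] F[ 0.7 -0.7 -0.3] T[-0.076  0.031  0.002] gw16.2 gf0.0 q7 -0.19 | n432 cen[297.5 230.5] low[np.int64(244), np.int64(245), np.int64(245), np.int64(245), np.int64(245), np.int64(244)]
250 (np.int64(290), np.int64(367)); 260 (np.int64(287), np.int64(373)); 270 (np.int64(286), np.int64(376)); 280 (np.int64(302), np.int64(372)); 290 (np.int64(277), np.int64(334)); 300 (np.int64(272), np.int64(334)); 310 (np.int64(266), np.int64(370)); 320 (np.int64(264), np.int64(372)); 330 (np.int64(263), np.int64(372)); 340 (np.int64(265), np.int64(369));
```

```bash
python3 -m pendant '[{"tx":0,"ty":0,"tz":0,"spin":0.022,"fingers":0.185},{"tx":0,"ty":0,"tz":0,"spin":0.022,"fingers":0.185},{"tx":0,"ty":0,"tz":0,"spin":0,"fingers":0.185}]'>/dev/null; python3 -c "
from h import *
look();wr()"
```

```text
t5.90 yaw11.1 pos[536.4 134.4 115.2] F[ 0.  -0.4  0.8] T[-0.096  0.016 -0.009] gw16.0 gf0.0 q7 -0.05 | n429 cen[297.6 230.6] low[np.int64(244), np.int64(245), np.int64(245), np.int64(245), np.int64(245), np.int64(244)]
250 (np.int64(290), np.int64(350)); 260 (np.int64(287), np.int64(373)); 270 (np.int64(286), np.int64(377)); 280 (np.int64(302), np.int64(378)); 290 (np.int64(271), np.int64(363)); 300 (np.int64(272), np.int64(334)); 310 (np.int64(266), np.int64(370)); 320 (np.int64(264), np.int64(372)); 330 (np.int64(263), np.int64(372)); 340 (np.int64(265), np.int64(369));
```

```bash
python3 - <<'E'
from h import *
w=env.camera("wrist")["image"][180:380,220:420]; s=env.camera("scene")["image"][190:270,260:340]
cv2.imwrite("pics/v9.png",np.hstack([cv2.resize(x,(400,400),interpolation=2) for x in (w,s)]))
E
```

```text
(no output)
```

View pics/v9.png

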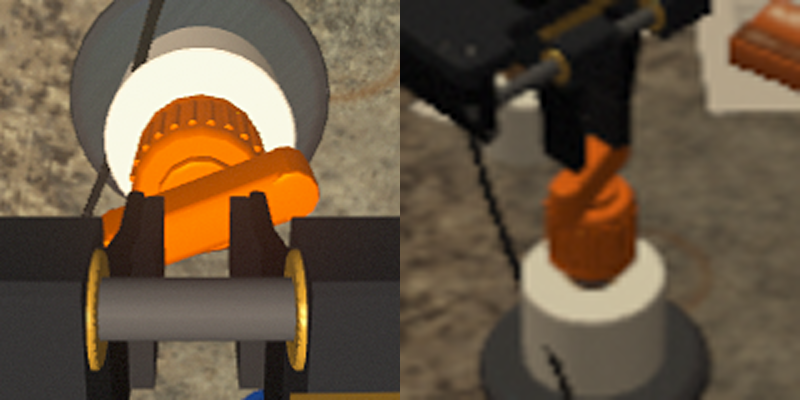

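```bash
python3 - <<'E'
from h import *
s,y=tool(); p=np.array(s["eef_pos"]); print(p,y)
a=np.radians(y); d=np.array([np.cos(a),np.sin(a),0])
b=np.radians(34.3); e=np.array([np.cos(b),np.sin(b),0])
ax=np.array([537,134.8,0.])
pts={"tcp":p,"tipA":p+8*d,"tipB":p-8*d,"barend+":ax+[0,0,134.5]+28*e,"barend-":ax+[0,0,134.5]-28*e,"skirt bottom":ax+[0,0,75.5]}
for n in("wrist","scene"):
    c=env.camera(n)
    for k,v in pts.items():
        uv=cv2.projectPoints(v.reshape(1,1,3),np.array(c["rvec"],float),np.array(c["tvec"],float),np.array(c["K"],float),np.array(c["dist_coeffs"],float))[0].ravel()
        print(n,k,uv.round(1), "crop",((uv-[220,180])*2 if n=="wrist" else (uv-[260,190])*5+[400,0]).round())
E
```

```text
[536.37322925 134.42121876 115.14346048] 11.057686065764024
wrist tcp [318.1 278.2] crop [196. 196.]
wrist tipA [332.3 278.2] crop [225. 196.]
wrist tipB [304.  278.2] crop [168. 196.]
wrist barend+ [370.5 272.2] crop [301. 184.]
wrist barend- [270.3 311.6] crop [101. 263.]
wrist skirt bottom [319.1 255.1] crop [198. 150.]
scene tcp [297.1 226.1] crop [586. 180.]
scene tipA [299.7 224.5] crop [599. 173.]
scene tipB [294.5 227.6] crop [572. 188.]
scene barend+ [302.3 212.3] crop [612. 111.]
scene barend- [291.8 226.5] crop [559. 182.]
scene skirt bottom [297.6 239. ] crop [588. 245.]
```

The picture shows the bar lying at about 70° across the fingers, so the nut didn't turn and the fingers must be passing above it. My earlier "follows" reading was wrong: the width I measured was only the gap between the fingers. I'll raise, turn back and measure the heights across two views.

```bash
python3 -m pendant '[{"tx":0,"ty":0,"tz":0.2,"spin":0,"fingers":0.3},{"tx":0,"ty":0,"tz":0.25,"spin":-0.047,"fingers":0.4},{"tx":0,"ty":0,"tz":0,"spin":-0.047,"fingers":0.4},{"tx":0,"ty":0,"tz":0,"spin":-0.047,"fingers":0.4},{"tx":0,"ty":0,"tz":0,"spin":-0.047,"fingers":0.4},{"tx":0,"ty":0,"tz":0,"spin":-0.047,"fingers":0.4},{"tx":0,"ty":0,"tz":0,"spin":-0.047,"fingers":0.4},{"tx":0,"ty":0,"tz":0,"spin":-0.047,"fingers":0.4}]' >/dev/null
python3 -m pendant '[{"tx":0,"ty":0,"tz":0,"spin":-0.04,"fingers":0.4},{"tx":0,"ty":0,"tz":0,"spin":0,"fingers":0.4}]'
python3 - <<'E'
from h import *
w=env.camera("wrist");s=env.camera("scene"); st,y=tool(); print(y,st["eef_pos"])
import pickle; pickle.dump((w,s),open("p.pkl","wb"))
p=st["eef_pos"]
for c,n in((w,"w"),(s,"s")):
    print(n,cv2.projectPoints(np.array(p).reshape(1,1,3),np.array(c["rvec"],float),np.array(c["tvec"],float),np.array(c["K"],float),np.array(c["dist_coeffs"],float))[0].ravel())
cv2.imwrite("pics/v10.png",np.hstack([cv2.resize(w["image"][200:320,260:380],(480,480),interpolation=2)[:,:400],cv2.resize(s["image"][180:260,265:345],(400,400),interpolation=2)[:480].copy() if 0 else cv2.resize(s["image"][175:271,265:345],(400,480),interpolation=2)]))
E
```

```text
clock: 7.2
eef_pos: [536.3, 134.4, 160.1]
ee_rot: [-2.999, -0.935, 0.0]
contact_force: [0.4, 0.2, -0.2]
grip_width: 34.8
grip_force: 0.0
-55.01578273884957 [536.3092718  134.47832681 160.13729258]
w [317.79309543 278.35115451]
s [296.74731029 210.433953  ]
```

View pics/v10.png

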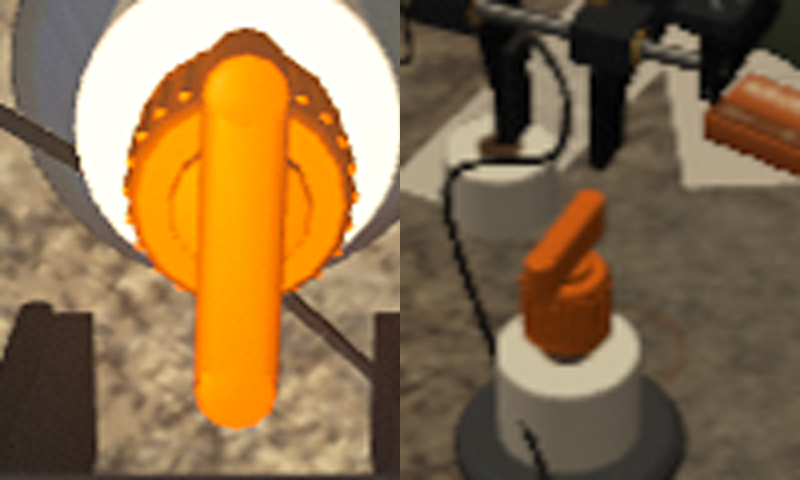

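The last view shows the nut undisturbed, still high with its gap, and the bar along the camera's vertical. I take the bar-end points from both crops and intersect the rays.

```bash
python3 - <<'E'
from h import *
import pickle; w,s=pickle.load(open("p.pkl","rb"))
def tri(a,b):
    o1,d1=ray(w,a);o2,d2=ray(s,b); A=np.c_[d1,-d2]; t=np.linalg.lstsq(A,o2-o1,rcond=None)[0]
    p,q=o1+t[0]*d1,o2+t[1]*d2; return ((p+q)/2).round(1),np.linalg.norm(p-q).round(1)
print("cams",ray(w,(320,240))[0].round(),ray(s,(320,240))[0].round())
print("far",tri((321.2,214.5),(304.4,213.2))); print("near",tri((319,306.5),(289.8,228)))
# fingertips: wrist inner corners left crop(93,315) right (375,315)
print("fingL wr->scene L/R",tri((283.2,278.5),(291,205)),tri((283.2,278.5),(303,208)))
print("fingR",tri((353.7,278.5),(303,208)),tri((353.7,278.5),(291,205)))
for z in (110,120,128,134.5): 
    a,b=onz(w,(321.2,214.5),z),onz(w,(319,306.5),z); print(z,np.linalg.norm(a-b).round(1),((a+b)/2).round(1)[:2], "width",np.linalg.norm(onz(w,(308.7,296),z)-onz(w,(329.3,296),z)).round(1))
E
```

```text
cams [599. 178. 345.] [  84. -656.  868.]
far (array([563.6, 149.4, 131.2]), np.float64(2.3))
near (array([509.5, 116.9, 133.2]), np.float64(3.4))
fingL wr->scene L/R (array([529.5, 150.8, 167.9]), np.float64(3.1)) (array([539.9, 142.2, 165.3]), np.float64(30.6))
fingR (array([548.3, 122.3, 169.9]), np.float64(5.2)) (array([538.3, 130.9, 175.8]), np.float64(31.9))
110 69.3 [530.1 128.2] width 15.1
120 66.3 [533.1 130.3] width 14.4
128 64.0 [535.5 132.1] width 13.9
134.5 62.0 [537.4 133.4] width 13.5
```

The bar top is at about 132, as expected. The fingertips triangulate roughly 9 mm above the reported TCP, so I'll probe by closing gently.

```bash
python3 -m pendant '[{"tx":0.004,"ty":0.003,"tz":-0.2,"spin":-0.004,"fingers":0.35},{"tx":0,"ty":0,"tz":-0.2,"spin":0,"fingers":0.3},{"tx":0,"ty":0,"tz":-0.05,"spin":0,"fingers":0.3},{"tx":0,"ty":0,"tz":0,"spin":0,"fingers":0.2},{"tx":0,"ty":0,"tz":0,"spin":0,"fingers":0.12},{"tx":0,"ty":0,"tz":0,"spin":0,"fingers":0.12},{"tx":0,"ty":0,"tz":0,"spin":0,"fingers":0.12}]' 3; python3 -c "
from h import *
look()"
```

```text
clock: 8.0
eef_pos: [537.3, 134.9, 116.0]
ee_rot: [-3.003, -0.921, -0.002]
contact_force: [0.2, -0.4, 0.6]
grip_width: 11.4
grip_force: 0.0
t8.00 yaw-55.9 pos[537.3 134.9 116. ] F[ 0.2 -0.4  0.6] T[-0.092  0.121  0.015] gw11.4 gf0.0 q7 -1.20 | n410 cen[297.6 231.8] low[np.int64(244), np.int64(245), np.int64(245), np.int64(245), np.int64(245), np.int64(244)]
```

Confirmed: the fingers close to 11 mm with nothing between them, so the real tips are well above the reported TCP. Stepping down with the fingers open, and closing to test.

```bash
python3 -m pendant '[{"tx":0,"ty":0,"tz":0,"spin":0,"fingers":0.3},{"tx":0,"ty":0,"tz":0,"spin":0,"fingers":0.3},{"tx":0,"ty":0,"tz":-0.05,"spin":0,"fingers":0.3},{"tx":0,"ty":0,"tz":-0.05,"spin":0,"fingers":0.3},{"tx":0,"ty":0,"tz":0,"spin":0,"fingers":0.2},{"tx":0,"ty":0,"tz":0,"spin":0,"fingers":0.12},{"tx":0,"ty":0,"tz":0,"spin":0,"fingers":0.12}]' 3; python3 -c "
from h import *
look()"
```

```text
clock: 8.75
eef_pos: [536.8, 134.7, 105.1]
ee_rot: [3.004, 0.92, -0.0]
contact_force: [-1.3, 0.8, -0.6]
grip_width: 13.7
grip_force: 3.0
t8.75 yaw-55.9 pos[536.8 134.7 105.1] F[-1.3  0.8 -0.6] T[-0.087  0.172  0.013] gw13.7 gf3.0 q7 -1.19 | n423 cen[297.8 230. ] low[np.int64(244), np.int64(245), np.int64(245), np.int64(245), np.int64(245), np.int64(244)]
```

Gripped at 13.7 mm, so the tip offset is 18.5–29 mm. Going to TCP 95, which is still above the skirt, then turning loosely.

```bash
python3 -m pendant '[{"tx":0,"ty":0,"tz":0,"spin":0,"fingers":0.2},{"tx":0,"ty":0,"tz":0,"spin":0,"fingers":0.2},{"tx":0,"ty":0,"tz":-0.05,"spin":0,"fingers":0.2},{"tx":0,"ty":0,"tz":-0.05,"spin":0,"fingers":0.19},{"tx":0,"ty":0,"tz":0,"spin":0.025,"fingers":0.185},{"tx":0,"ty":0,"tz":0,"spin":0.025,"fingers":0.185},{"tx":0,"ty":0,"tz":0,"spin":0.025,"fingers":0.185},{"tx":0,"ty":0,"tz":0,"spin":0,"fingers":0.185}]' 3; cat >> h.py <<'E'
def barw():
    c=env.camera("wrist"); h=cv2.cvtColor(c["image"],cv2.COLOR_BGR2HSV); m=cv2.inRange(h,(6,170,225),(22,255,255))
    cv2.imwrite("m.png",m)
    for v in range(225,306,10):
        u=np.flatnonzero(m[v,265:375])+265; print(v,(int(u.min()),int(u.max()),len(u)) if len(u) else None,end="; ")
    print()
E
python3 -c "
from h import *
look();barw()"
```

```text
clock: 9.6
eef_pos: [536.5, 134.6, 94.6]
ee_rot: [-2.874, -1.269, 0.001]
contact_force: [0.1, -0.3, -0.4]
grip_width: 16.3
grip_force: 0.0
t9.60 yaw-42.4 pos[536.5 134.6  94.6] F[ 0.1 -0.3 -0.4] T[-0.056  0.109  0.003] gw16.3 gf0.0 q7 -0.96 | n468 cen[296.7 226.4] low[np.int64(244), np.int64(245), np.int64(245), np.int64(245), np.int64(245), np.int64(244)]
225 None; 235 None; 245 None; 255 (309, 342, 31); 265 (286, 341, 53); 275 (282, 346, 55); 285 (302, 334, 33); 295 (302, 332, 31); 305 (303, 331, 29);
```

```bash
python3 -m pendant '[{"tx":0,"ty":0,"tz":0,"spin":0.03,"fingers":0.185},{"tx":0,"ty":0,"tz":0,"spin":0.03,"fingers":0.185},{"tx":0,"ty":0,"tz":0,"spin":0,"fingers":0.185}]' |grep z; python3 -c "
from h import *
look();barw()"
```

```text
t10.00 yaw-31.6 pos[536.7 134.7  95. ] F[ 0.7 -0.2 -0. ] T[-0.1    0.127  0.02 ] gw16.2 gf0.0 q7 -0.78 | n481 cen[297.4 226.2] low[np.int64(244), np.int64(245), np.int64(245), np.int64(245), np.int64(245), np.int64(244)]
225 None; 235 None; 245 None; 255 (308, 341, 31); 265 (285, 340, 53); 275 (282, 345, 55); 285 (302, 333, 32); 295 (302, 332, 31); 305 (303, 331, 29);
```

```bash
python3 -m pendant '[{"tx":0,"ty":0,"tz":0,"spin":0.025,"fingers":0.185},{"tx":0,"ty":0,"tz":0,"spin":0.025,"fingers":0.185},{"tx":0,"ty":0,"tz":0,"spin":0,"fingers":0.185}]' |grep z; python3 -c "
from h import *
look();barw()"
```

```text
t10.40 yaw-22.7 pos[536.8 134.7  95.1] F[-0.1 -0.4 -0.8] T[-0.165  0.06   0.013] gw16.2 gf0.1 q7 -0.63 | n471 cen[297.3 226.3] low[np.int64(244), np.int64(245), np.int64(245), np.int64(245), np.int64(245), np.int64(244)]
225 None; 235 None; 245 None; 255 (308, 341, 30); 265 (286, 341, 52); 275 (283, 345, 54); 285 (302, 333, 32); 295 (302, 332, 31); 305 (303, 331, 29);
```

The rows beyond the fingers now stay fixed in the wrist view, so the nut really turns this time (about 25° so far).

```bash
python3 -m pendant '[{"tx":0,"ty":0,"tz":0,"spin":0.025,"fingers":0.185},{"tx":0,"ty":0,"tz":0,"spin":0.025,"fingers":0.185},{"tx":0,"ty":0,"tz":0,"spin":0,"fingers":0.185}]' |grep z; python3 -c "
from h import *
look();barw()"
```

```text
t10.80 yaw-13.7 pos[536.8 134.7  95.2] F[ 0.3  0.4 -0.1] T[-0.072  0.007 -0.008] gw16.3 gf0.1 q7 -0.47 | n460 cen[297.3 226.9] low[np.int64(244), np.int64(245), np.int64(245), np.int64(245), np.int64(245), np.int64(244)]
225 None; 235 None; 245 None; 255 (301, 335, 30); 265 (286, 340, 50); 275 (283, 345, 54); 285 (302, 333, 32); 295 (302, 332, 31); 305 (304, 330, 27);
```

```bash
python3 -m pendant '[{"tx":0,"ty":0,"tz":0,"spin":0.025,"fingers":0.185},{"tx":0,"ty":0,"tz":0,"spin":0.025,"fingers":0.185},{"tx":0,"ty":0,"tz":0,"spin":0,"fingers":0.185}]' |grep z; python3 -c "
from h import *
look();barw()"
```

```text
t11.20 yaw-4.7 pos[536.8 134.6  95.2] F[ 0.1 -0.5 -1.3] T[-0.133  0.009  0.033] gw16.2 gf0.1 q7 -0.32 | n430 cen[297.5 228.2] low[np.int64(244), np.int64(245), np.int64(245), np.int64(245), np.int64(245), np.int64(244)]
225 None; 235 None; 245 None; 255 (301, 335, 30); 265 (287, 350, 48); 275 (283, 345, 53); 285 (302, 332, 31); 295 (302, 331, 29); 305 (304, 330, 27);
```

```bash
python3 -m pendant '[{"tx":0,"ty":0,"tz":0,"spin":0.025,"fingers":0.185},{"tx":0,"ty":0,"tz":0,"spin":0.025,"fingers":0.185},{"tx":0,"ty":0,"tz":0,"spin":0,"fingers":0.185}]' |grep z; python3 -c "
from h import *
look();barw()"
```

```text
t11.60 yaw4.3 pos[536.8 134.7  95.2] F[ 0.5 -0.2 -0.4] T[-0.057  0.058  0.002] gw15.7 gf0.2 q7 -0.17 | n413 cen[298. 229.] low[np.int64(244), np.int64(245), np.int64(245), np.int64(245), np.int64(245), np.int64(244)]
225 None; 235 None; 245 None; 255 (301, 335, 31); 265 (287, 350, 47); 275 (282, 345, 54); 285 (281, 333, 32); 295 (302, 332, 30); 305 (304, 330, 27);
```

```bash
python3 -m pendant '[{"tx":0,"ty":0,"tz":0,"spin":0.025,"fingers":0.185},{"tx":0,"ty":0,"tz":0,"spin":0.025,"fingers":0.185},{"tx":0,"ty":0,"tz":0,"spin":0,"fingers":0.185}]' |grep z; python3 -c "
from h import *
look();barw()"
```

```text
t12.00 yaw13.3 pos[536.7 134.7  95.1] F[0.5 0.7 0.1] T[-0.042 -0.022 -0.035] gw16.0 gf0.0 q7 -0.02 | n432 cen[298.9 230.1] low[np.int64(244), np.int64(246), np.int64(246), np.int64(246), np.int64(246), np.int64(244)]
225 None; 235 None; 245 None; 255 (308, 335, 13); 265 (288, 338, 43); 275 (291, 355, 53); 285 (302, 333, 29); 295 (303, 333, 28); 305 (304, 330, 27);
```

The edge moved slightly, so it may have begun dropping. I'll hold still and look again.

```bash
python3 -m pendant '[{"tx":0,"ty":0,"tz":0,"spin":0,"fingers":0.2},{"tx":0,"ty":0,"tz":0,"spin":0,"fingers":0.2}]' |grep z; python3 -c "
from h import *
look();barw()"
```

```text
t12.30 yaw13.3 pos[536.8 134.8  95.1] F[-0.2 -0.7 -0.4] T[-0.105  0.052 -0.013] gw17.4 gf0.0 q7 -0.02 | n456 cen[298.2 231.5] low[np.int64(247), np.int64(248), np.int64(248), np.int64(248), np.int64(247), np.int64(246)]
225 None; 235 None; 245 (303, 319, 17); 255 (298, 343, 33); 265 (284, 343, 53); 275 (281, 347, 54); 285 (302, 334, 30); 295 (302, 334, 30); 305 (301, 334, 31);
```

It has dropped 3 px, which is about 9 mm. Now following it down and turning forward, still loose, checking torque along the way.

```bash
python3 -m pendant '[{"tx":0,"ty":0,"tz":-0.05,"spin":0,"fingers":0.19},{"tx":0,"ty":0,"tz":-0.03,"spin":-0.02,"fingers":0.185},{"tx":0,"ty":0,"tz":0,"spin":-0.03,"fingers":0.18},{"tx":0,"ty":0,"tz":0,"spin":-0.03,"fingers":0.18},{"tx":0,"ty":0,"tz":-0.004,"spin":-0.03,"fingers":0.18},{"tx":0,"ty":0,"tz":-0.004,"spin":-0.03,"fingers":0.18},{"tx":0,"ty":0,"tz":0,"spin":0,"fingers":0.18}]' 8 |grep z; python3 -c "
from h import *
look();barw()"
```

```text
t13.10 yaw-11.9 pos[536.7 134.7  86. ] F[-0.2 -0.9 -0.2] T[-0.106  0.079  0.014] gw16.0 gf0.1 q7 -0.44 | n435 cen[298.  230.4] low[np.int64(247), np.int64(248), np.int64(248), np.int64(248), np.int64(248), np.int64(247)]
225 None; 235 None; 245 None; 255 (301, 337, 29); 265 (293, 339, 44); 275 (291, 356, 53); 285 (302, 357, 31); 295 (303, 332, 28); 305 (304, 330, 27);
```

```bash
python3 -m pendant '[{"tx":0,"ty":0,"tz":-0.004,"spin":-0.03,"fingers":0.18},{"tx":0,"ty":0,"tz":-0.004,"spin":-0.03,"fingers":0.18},{"tx":0,"ty":0,"tz":-0.004,"spin":-0.03,"fingers":0.18},{"tx":0,"ty":0,"tz":0,"spin":0,"fingers":0.18}]' |grep z; python3 -c "
from h import *
look();barw()"
```

```text
t13.60 yaw-28.0 pos[536.7 134.7  85. ] F[ 0.2 -0.4 -0.5] T[-0.134  0.066 -0.018] gw15.8 gf0.1 q7 -0.71 | n464 cen[297.1 230.1] low[np.int64(248), np.int64(249), np.int64(249), np.int64(249), np.int64(248), np.int64(247)]
225 None; 235 None; 245 None; 255 (296, 338, 33); 265 (292, 340, 47); 275 (285, 356, 54); 285 (302, 357, 31); 295 (303, 330, 28); 305 (304, 330, 27);
```

```bash
python3 -m pendant '[{"tx":0,"ty":0,"tz":-0.004,"spin":-0.03,"fingers":0.18},{"tx":0,"ty":0,"tz":-0.004,"spin":-0.03,"fingers":0.18},{"tx":0,"ty":0,"tz":-0.004,"spin":-0.03,"fingers":0.18},{"tx":0,"ty":0,"tz":0,"spin":0,"fingers":0.18}]' |grep z; python3 -c "
from h import *
look()"
```

```text
t14.10 yaw-44.1 pos[536.7 134.8  83.9] F[ 0.2 -0.2  0.1] T[-0.072  0.082 -0.006] gw15.2 gf0.0 q7 -0.98 | n451 cen[297.2 230.6] low[np.int64(248), np.int64(249), np.int64(249), np.int64(249), np.int64(248), np.int64(248)]
```

```bash
python3 -m pendant '[{"tx":0,"ty":0,"tz":-0.004,"spin":-0.03,"fingers":0.18},{"tx":0,"ty":0,"tz":-0.004,"spin":-0.03,"fingers":0.18},{"tx":0,"ty":0,"tz":0,"spin":0,"fingers":0.18}]' |grep z; python3 -c "
from h import *
look()"
```

```text
t14.45 yaw-54.9 pos[536.8 134.6  83.1] F[0.1 0.4 1.3] T[-0.26   0.11   0.001] gw15.4 gf0.3 q7 -1.16 | n447 cen[297.1 230.1] low[np.int64(248), np.int64(249), np.int64(249), np.int64(249), np.int64(249), np.int64(248)]
```

Now gripping lightly (12 N, so the torque limits itself) and continuing in small steps.

```bash
python3 -m pendant '[{"tx":0,"ty":0,"tz":0,"spin":0,"fingers":0.1},{"tx":0,"ty":0,"tz":0,"spin":0,"fingers":0.1},{"tx":0,"ty":0,"tz":-0.003,"spin":-0.028,"fingers":0.1},{"tx":0,"ty":0,"tz":-0.003,"spin":-0.028,"fingers":0.1},{"tx":0,"ty":0,"tz":0,"spin":0,"fingers":0.1}]' 12 |grep z; python3 -c "
from h import *
look()"
```

```text
t15.00 yaw-65.1 pos[536.9 134.4  82.9] F[-0.1 -2.4  4.3] T[-0.623  0.242 -0.034] gw14.0 gf12.0 q7 -1.33 | n448 cen[297.1 229.4] low[np.int64(248), np.int64(249), np.int64(249), np.int64(249), np.int64(249), np.int64(248)]
```

```bash
python3 -m pendant '[{"tx":0,"ty":0,"tz":-0.003,"spin":-0.028,"fingers":0.1},{"tx":0,"ty":0,"tz":-0.003,"spin":-0.028,"fingers":0.1},{"tx":0,"ty":0,"tz":0,"spin":0,"fingers":0.1}]' |grep z; python3 -c "
from h import *
look()"
```

```text
t15.35 yaw-75.2 pos[537.1 134.6  82.7] F[-1.7 -2.5  9.2] T[-0.792  0.709 -0.054] gw13.7 gf12.0 q7 -1.50 | n452 cen[297.  230.5] low[np.int64(248), np.int64(249), np.int64(249), np.int64(249), np.int64(248), np.int64(248)]
```

Fz is rising, so the nut is probably touching the roll. I'll relieve z and turn on without descending.

```bash
python3 -m pendant '[{"tx":0,"ty":0,"tz":0.008,"spin":0,"fingers":0.1},{"tx":0,"ty":0,"tz":0,"spin":-0.02,"fingers":0.1},{"tx":0,"ty":0,"tz":0,"spin":0,"fingers":0.1}]' |grep z; python3 -c "
from h import *
look()"
```

```text
t15.70 yaw-78.7 pos[536.9 134.6  82.9] F[ 0.6 -2.7  4.4] T[-0.692  0.205 -0.067] gw13.7 gf12.0 q7 -1.56 | n459 cen[296.9 230.2] low[np.int64(248), np.int64(249), np.int64(249), np.int64(249), np.int64(248), np.int64(248)]
```

```bash
python3 -m pendant '[{"tx":0,"ty":0,"tz":-0.001,"spin":-0.02,"fingers":0.1},{"tx":0,"ty":0,"tz":0,"spin":0,"fingers":0.1}]' |grep z; python3 -c "
from h import *
look()"
```

```text
t15.95 yaw-82.3 pos[536.9 134.5  82.8] F[-1.3 -2.   4.8] T[-0.772  0.313 -0.056] gw14.1 gf12.0 q7 -1.62 | n425 cen[296.1 231.5] low[np.int64(248), np.int64(249), np.int64(249), np.int64(249), np.int64(248), np.int64(248)]
```

```bash
for i in 1; do python3 -m pendant '[{"tx":0,"ty":0,"tz":0,"spin":-0.025,"fingers":0.1},{"tx":0,"ty":0,"tz":0,"spin":0,"fingers":0.1}]' |grep z; done; python3 -c "
from h import *
look()"
```

```text
t16.20 yaw-86.9 pos[536.8 134.5  82.8] F[-1.1 -2.3  4.1] T[-0.916  0.409 -0.016] gw13.7 gf12.0 q7 -1.69 | n417 cen[295.9 232.3] low[np.int64(248), np.int64(249), np.int64(249), np.int64(249), np.int64(249), np.int64(248)]
```

```bash
python3 -m pendant '[{"tx":0,"ty":0,"tz":0,"spin":-0.02,"fingers":0.1},{"tx":0,"ty":0,"tz":0,"spin":0,"fingers":0.1}]' |grep z; python3 -c "
from h import *
look()"
```

```text
t16.45 yaw-90.4 pos[536.8 134.5  82.7] F[-1.2 -3.7  5.2] T[-0.792  0.406  0.026] gw13.9 gf12.0 q7 -1.75 | n419 cen[295.8 232.6] low[np.int64(248), np.int64(249), np.int64(249), np.int64(249), np.int64(249), np.int64(248)]
```

```bash
python3 -m pendant '[{"tx":0,"ty":0,"tz":0,"spin":-0.015,"fingers":0.1},{"tx":0,"ty":0,"tz":0,"spin":0,"fingers":0.1}]' |grep z; python3 -c "
from h import *
look();wr()"
```

```text
t16.70 yaw-93.1 pos[536.8 134.6  82.7] F[-1.  -3.6  5. ] T[-0.83   0.365  0.212] gw13.7 gf12.0 q7 -1.80 | n415 cen[295.5 232.8] low[np.int64(248), np.int64(249), np.int64(249), np.int64(249), np.int64(249), np.int64(248)]
250 (np.int64(290), np.int64(347)); 260 (np.int64(286), np.int64(351)); 270 (np.int64(282), np.int64(354)); 280 (np.int64(281), np.int64(356)); 290 (np.int64(282), np.int64(355)); 300 (np.int64(303), np.int64(333)); 310 (np.int64(271), np.int64(365)); 320 (np.int64(269), np.int64(367)); 330 (np.int64(268), np.int64(368)); 340 (np.int64(267), np.int64(368));
```

Torque rose steeply to 0.21 N m, so it has reached snug. One small nudge for margin.

```bash
python3 -m pendant '[{"tx":0,"ty":0,"tz":0,"spin":-0.004,"fingers":0.1},{"tx":0,"ty":0,"tz":0,"spin":0,"fingers":0.1}]' |grep z; python3 -c "
from h import *
look();look()"
```

```text
t17.00 yaw-93.7 pos[536.8 134.6  82.7] F[-1.2 -3.   4.4] T[-0.806  0.338  0.235] gw14.1 gf12.1 q7 -1.81 | n406 cen[295.6 233.2] low[np.int64(248), np.int64(249), np.int64(249), np.int64(249), np.int64(249), np.int64(248)]
t17.05 yaw-93.7 pos[536.8 134.6  82.7] F[-1.4 -3.6  4.7] T[-0.833  0.355  0.194] gw14.3 gf12.1 q7 -1.81 | n401 cen[295.6 233.5] low[np.int64(248), np.int64(249), np.int64(249), np.int64(249), np.int64(249), np.int64(248)]
```

The grip is acting as the limiter at about 0.22 N m. I'll raise it to 15 N (at most about 0.29), then let go and retreat.

```bash
python3 -m pendant '[{"tx":0,"ty":0,"tz":0,"spin":0,"fingers":0.1},{"tx":0,"ty":0,"tz":0,"spin":-0.003,"fingers":0.1},{"tx":0,"ty":0,"tz":0,"spin":0,"fingers":0.1}]' 15|grep z; python3 -c "
from h import *
look();look()"
```

```text
t17.40 yaw-94.3 pos[536.8 134.6  82.7] F[-1.  -3.3  5.7] T[-0.822  0.354  0.251] gw14.0 gf15.1 q7 -1.82 | n409 cen[295.6 233.3] low[np.int64(248), np.int64(249), np.int64(249), np.int64(249), np.int64(249), np.int64(248)]
t17.45 yaw-94.3 pos[536.8 134.6  82.7] F[-0.2 -3.4  4.8] T[-0.849  0.33   0.212] gw13.7 gf15.1 q7 -1.82 | n409 cen[295.6 233.3] low[np.int64(248), np.int64(249), np.int64(249), np.int64(249), np.int64(249), np.int64(248)]
```

```bash
python3 -m pendant '[{"tx":0,"ty":0,"tz":0,"spin":0,"fingers":0.3},{"tx":0,"ty":0,"tz":0,"spin":0,"fingers":0.4},{"tx":0,"ty":0,"tz":0,"spin":0,"fingers":0.4},{"tx":0,"ty":0,"tz":0.2,"spin":0,"fingers":0.4},{"tx":0,"ty":0,"tz":0.3,"spin":0,"fingers":0.4},{"tx":0,"ty":0,"tz":0.4,"spin":0,"fingers":0.4},{"tx":0,"ty":0,"tz":0.3,"spin":0,"fingers":0.4},{"tx":0,"ty":0,"tz":0,"spin":0,"fingers":0.4}]' ; python3 - <<'E'
from h import *
look()
c=env.camera("wrist"); h=cv2.cvtColor(c["image"],cv2.COLOR_BGR2HSV); m=cv2.inRange(h,(6,170,225),(22,255,255)); m[:120]=0;m[320:]=0
for v in range(160,310,12):
    u=np.flatnonzero(m[v,250:390])+250; print(v,(int(u.min()),int(u.max())) if len(u) else None,end="; ")
E
```

```text
clock: 18.3
eef_pos: [538.9, 135.6, 206.8]
ee_rot: [-3.136, 0.121, -0.009]
contact_force: [0.2, -0.5, 0.2]
grip_width: 35.2
grip_force: 0.0
t18.30 yaw-94.4 pos[538.9 135.6 206.8] F[ 0.2 -0.5  0.2] T[ 0.001  0.152 -0.019] gw35.2 gf0.0 q7 -1.89 | n533 cen[297.4 233.6] low[np.int64(248), np.int64(249), np.int64(249), np.int64(249), np.int64(249), np.int64(248)]
160 None; 172 None; 184 None; 196 None; 208 (310, 327); 220 (299, 336); 232 (298, 340); 244 (304, 336); 256 (313, 327); 268 (313, 328); 280 None; 292 None; 304 None;
```

The nut kept its angle and height after release: its edge is 4 px (about 13 mm) lower than at the start, and Mz peaked at 0.25 N m. The arm is clear, so I'm handing in.

```bash
python3 -m pendant '[{"tx":0,"ty":0,"tz":0.1,"spin":0,"fingers":0.4},{"tx":0,"ty":0,"tz":0,"spin":0,"fingers":0.4},{"tx":0,"ty":0,"tz":0,"spin":0,"fingers":0.4}]' >/dev/null; python3 -c "
from cell import env
print(env.close_job())"
```

```text
the job is handed in; nothing more can be done
None
```

I turned the wing nut back until it dropped about 9 mm, ran it forward to about 0.2–0.25 N m (snug), released it and backed the arm off, then handed the job in; the spare roll and note block were not touched.

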